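# Slide the top-heavy contactor unit into its nest and close the bar

## Task

Push the tall, top-heavy contactor unit along the bench into the assembly nest until it is fully home, square against the end stop, then push the retaining bar shut behind it. Push the unit only down low, on the step of its base, so that it slides without tipping; never touch its tall upper part with the fingers or lift it. Leave the other things on the bench where they are.

Things in the scene. Friction and masses are not known exactly. Their poses are not given: they have to be found in the camera images.
- unit: Loose, upright, 1.2 to 2 kg. Bare metal base 120 x 120 x 35 mm high; grey housing on it (x -12 to +60 mm, 116 mm wide, black terminal strip and studs on top), 211 mm high in all, leaving a low step 48 mm deep at the back. Origin: centre of underside. x axis: from stepped back (pushing face x = -60 mm) to leading face (+60 mm). Tips if pushed high; slides at 5 to 15 N pushed low.
- nest: Fixed: two aluminium rails 30 mm high, 129 mm apart inside, x -12 to +76 mm; flared lead-ins out to x = -75 mm, mouth about 198 mm; end stop 45 mm high, face at x = +61 mm. Origin: on the bench, where the unit's origin is when home. x axis: from mouth to stop, and along the unit's x when home. Unit starts 170 to 230 mm before home, up to 25 mm off the middle line, 0.2 rad askew.
- bar_pivot (a point): Upright pivot pin of the retaining bar, fixed at nest x = -74 mm, y = +115 mm; this point is 20 mm above the bench, the pin's top 34 mm.
- bar_end (a point): Free end of the retaining bar, on its middle line 145 mm from the pivot, 22 mm above the bench. The bar is plain steel, 12 mm thick and 20 mm high (12 to 32 mm above the bench).
- bar (a joint): Angle of the bar about its upright pivot, rad. 0 = shut (hard stop), lying across the mouth along the nest's -y, its face 8 mm behind the home unit's back. Grows as it swings out, clockwise from above; at 1.57 it points along the nest's -x beside the unit's path. Starts at 1.6 to 1.95. Stiff pivot, about 1 to 2 N to move, stays where left.
- terminal: Bystander, loose, to be left alone: small black terminal block, 40 x 40 x 30 mm, with two brass studs, standing beside the start of the unit's path, on the nest's +y side. Origin: centre of its underside.
- relay: Bystander, loose, to be left alone: small grey relay, 45 x 70 x 72 mm, with a black top, standing behind the end stop. Origin: centre of its underside.
- screw_cup: Bystander, loose, to be left alone: steel bowl 70 mm across, 45 mm high. Origin: centre of its underside.
- threadlock: Bystander, loose, to be left alone: white bottle 36 mm across, 90 mm high. Origin: centre of its underside.
- driver: Bystander, loose, to be left alone: screwdriver lying on the bench. Origin: centre of its underside.
- spanner: Bystander, loose, to be left alone: spanner lying on the bench. Origin: centre of its underside.
- tray: Bystander, loose, to be left alone: grey divided tray, 160 x 120 x 40 mm. Origin: centre of its underside.
There are look-alikes about, which are no part of the job. Leave any orange look-alike of the unit alone.

How it is judged:
By the outcome, as a careful person would: the job done as asked, in the order asked, and still so for the second after the job is handed in, with the robot touching nothing.
It also fails if it takes over 72 s, if anything falls off the work surface, if the arm or the gripper's body presses on something with over 40 N, if the wrist force passes 120 N, or if a joint passes its speed limit or range.

## Robot

A 6-joint arm with a two-finger parallel gripper is mounted at the origin on the work surface. World frame = base frame: x ahead of the robot, y to its left, z up, the work surface at z = 0. Lengths are in m, angles in degrees, forces in N, time in s.
With the tool pointing down it reaches from about 0.35 to 0.875 m from the base axis. Payload 4.2 kg.
Tool frame: the origin (TCP) lies on the centre line of the jaws, within the pads' length; the fingertips stand 19 mm ahead of it and the grasp point (between the pads) is the TCP; z points along the fingers, y is the line along which they close (so a half turn about z gives the same grasp; the last joint's range is limited). The gripper opens to 87 mm and grips with 3 to 60 N. Pads are 19 mm wide; open, the fingers measure 117 mm over their backs; the gripper's body (75 mm by 190 mm) begins 51 mm behind the grasp point.
Start: joints at [87.64, 22.042, 0.453, 0, -68.411, -14.817], TCP at [0.185, 0.597, 0.242] pointing down, gripper open.
Joint ranges: [-179.83, 179.83], [-69.29, 118.12], [-61.27, 80.66], [-181.25, 117.63], [-171.15, -9.14], [-177.46, 177.46]. Speed limits (degrees/s): [159.86, 159.86, 180, 180, 180, 180].

## Interface

Orientations are given as a 3x3 rotation matrix whose columns are the frame's x, y, z axes.
In Python, from station import sense, capture, finish_job, search_frame, masks_of gives the robot as it stands.
- The arm moves only by the tool drive_tool, never from a script. Its argument "rows" is a list of rows, each a list of 7 numbers: the opening in per cent of the stroke, from 0 (shut) to 100 (fully open), then the shift along the world's x, y, z in mm, then the turn, a rotation vector about the world's x, y, z in rad. In form: [[fingers, dx, dy, dz, wx, wy, wz], ...]. A call has 1 to 5 rows; each row shifts and turns the commanded pose from where the row before left it; what a row does not reach is not made up. A row lasts 1/12 s, in which the tool goes at most 41.7 mm and 7.16 degrees, less where a joint would pass 70% of its speed; a pose out of reach is approached as far as the arm can. A call is refused whole if a number of a shift passes 41.7 or a number of a turn 0.125, either way. A call with a gripper value outside its range is refused whole. The fingers move at their own pace and stop on an object; the grip force is fixed at half the most. Time passes only in rows, so rows that do not move let the fingers close. It gives the time, the measured TCP pose, the force, the opening and the grip force at its end, in the units of the state.
- sense(): the state, without advancing time (a new reading comes with each control period).
- capture(name): name is "side" or "top"; returns a dict with "frame" (400x640x3 uint8, red, green, blue), "z_map" (400x640 float32, m along the optical axis (not along the pixel's ray), 0 where there is no reading), "fx", "fy", "cx", "cy" (pixels), "R" (3x3) and "t" (3): a world point X has camera coordinates R X + t. Camera axes: x right, y down, z forward; pixel columns grow to the right and rows downward; lengths in m; the calibration is good to about 2 mm. A picture is of the moment at which its call begins.
- finish_job(): hands the job in; it is judged then, once.
Trained networks look in a picture, given as the dict that the camera call returned (one of the last four; its "shot" number tells which), for a name from the list of things; names that differ only in an ending like _2 or _b are one class to them, and where a whole thing is asked for, a point or a joint stands for the part that bears it (a point fixed in the world has none). Each returns a list of dicts, best first, with "p" (0 to 1); they miss things now and then, are a little off and sometimes report something else, mostly with a low value. They report only what shows in the picture. A call takes as long as a camera call. They do not tell look-alikes from the thing itself.
- search_frame(label, picture): "xy" ([column, row] in pixels, amid what is visible of it).
- masks_of(label, picture): "region" (400x640 bool, what is visible of it) and "xy" ([column, row] in pixels, amid what is visible of it).
The state is a dict: "time_s": time; "joints": joint angles; "joint_velocities": joint speeds; "effort": joint torques, N m; "tcp_pos": TCP position; "ee_rot": TCP orientation; "wrist_force": force on the tool from outside, world axes, zero at the start; "moment": the same for the moment, N m; "gripper_width": opening from 0.0 (shut) to 1.0 (fully open); "gripper_force": force on a finger pad.
Only numpy, scipy, OpenCV 4.12 (cv2) and the standard library are available. Lean on these libraries where they do the work, as an engineer would, in place of code of your own. Each camera call takes 0.05 s, during which the arm holds its last target. There are 200 camera calls.

## Working session

There is one attempt and no reset: what is moved stays moved. The work goes in short steps, Python scripts to look and compute and a tool call to move; the robot and the scene stay as the last step left them, time stands still between calls to the robot, and variables do not carry over. Pictures are saved under pics/ and viewed, at most 10 in all, crops included, and the job is handed in when it is done.

Besides the shell and the picture viewer there is one more tool, called after "Request:" in YAML: its name, and indented under it one key for each argument. drive_tool: Moves the arm, as the interface text tells. Its arguments: {"type":"object","properties":{"rows":{"type":"array"}},"required":["rows"]}

```bash
mkdir -p pics; cat > h.py <<'E'
import numpy as np, cv2
from station import sense, capture, finish_job, search_frame, masks_of
def cloud(p):
    v,u=np.mgrid[0:400,0:640]; z=p["z_map"]
    c=np.stack([(u-p["cx"])*z/p["fx"],(v-p["cy"])*z/p["fy"],z],-1)
    w=(c-p["t"])@p["R"]; w[z<=0]=np.nan
    return w
def save(p,n): cv2.imwrite(f"pics/{n}.png",p["frame"][...,::-1])
E
python3 - <<'E'
from h import *
np.set_printoptions(precision=3,suppress=True)
a=capture("top"); b=capture("side")
im=np.vstack([a["frame"],b["frame"]])[...,::-1]
cv2.imwrite("pics/a.png",cv2.resize(im,(480*1,600)) if 0 else a["frame"][...,::-1]); save(b,"b")
for nm,p in(("top",a),("side",b)):
    w=cloud(p); print(nm,"cam",-p["R"].T@p["t"],p["fx"])
    for l in["unit","nest","bar","terminal","relay","screw_cup","threadlock","driver","spanner","tray"]:
        for m in masks_of(l,p)[:3]:
            q=w[m["region"]]; q=q[~np.isnan(q[:,0])]
            if len(q): print(l,round(m["p"],2),np.round(m["xy"]),len(q),np.median(q,0),np.percentile(q,2,axis=0),np.percentile(q,98,axis=0))
print(sense())
E
```

```text
top cam [0.369 0.089 0.96 ] 376.3885344211728
unit 0.94 [292. 227.] 2674 [0.477 0.143 0.185] [0.42  0.095 0.029] [0.545 0.221 0.207]
unit 0.7 [165. 291.] 4693 [0.336 0.416 0.16 ] [0.265 0.355 0.016] [0.405 0.484 0.206]
unit 0.64 [270. 316.] 2964 [0.289 0.184 0.186] [0.228 0.139 0.029] [0.347 0.268 0.206]
nest 0.55 [371. 206.] 1592 [ 0.53  -0.044  0.031] [ 0.387 -0.1    0.006] [0.634 0.16  0.046]
bar 0.79 [319. 174.] 322 [0.616 0.097 0.031] [0.591 0.035 0.015] [0.639 0.168 0.035]
terminal 0.51 [259. 160.] 298 [0.662 0.243 0.029] [0.642 0.222 0.002] [0.685 0.267 0.037]
relay 0.66 [427. 237.] 762 [ 0.459 -0.168  0.061] [ 0.422 -0.207 -0.   ] [ 0.499 -0.142  0.074]
screw_cup 0.78 [367. 121.] 508 [ 0.767 -0.032  0.023] [ 0.725 -0.059  0.003] [ 0.787 -0.002  0.047]
screw_cup 0.38 [470. 147.] 291 [ 0.687 -0.296  0.057] [ 0.677 -0.314  0.008] [ 0.708 -0.287  0.091]
threadlock 0.51 [472. 148.] 315 [ 0.688 -0.297  0.056] [ 0.677 -0.333  0.001] [ 0.734 -0.287  0.091]
threadlock 0.15 [154. 205.] 3440 [0.542 0.496 0.008] [0.464 0.432 0.001] [0.622 0.557 0.041]
driver 0.71 [494. 296.] 439 [ 0.321 
[... 1345 characters left out ...]
 568 [ 0.733 -0.194  0.007] [ 0.667 -0.254 -0.001] [ 0.796 -0.124  0.01 ]
tray 0.6 [232. 142.] 1819 [0.54  0.496 0.024] [0.462 0.433 0.004] [0.622 0.56  0.042]
{'time_s': 1.1, 'joints': array([ 87.64 ,  22.042,   0.452,   0.003, -68.411, -14.816]), 'joint_velocities': array([ 0.099, -0.004,  0.025,  0.061, -0.085, -0.039]), 'effort': array([ -0.   , -39.048,  18.763,   4.225,   0.016,  -0.   ]), 'tcp_pos': array([0.185, 0.597, 0.242]), 'ee_rot': array([[ 0.955, -0.295,  0.   ],
       [-0.295, -0.955, -0.   ],
       [ 0.   , -0.   , -1.   ]]), 'wrist_force': array([-0.542, -0.442, -0.585]), 'moment': array([ 0.018,  0.083, -0.073]), 'gripper_force': 0.0, 'gripper_width': 1.0016485909517046}
```

View pics/a.png

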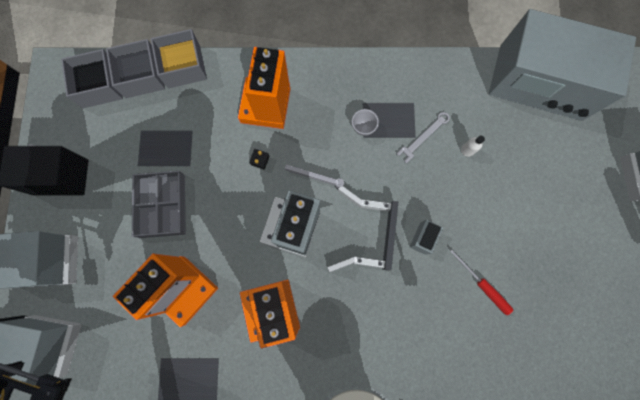

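View pics/b.png

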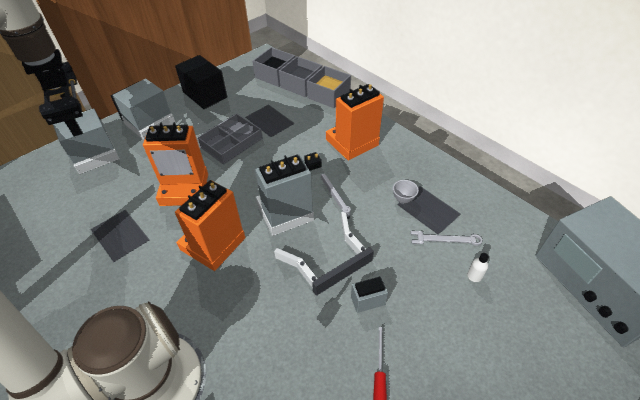

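The unit is the grey one at top px (292,222), its step facing left (+y). The nest is at (365,235) with its black stop at (390,235), so the push runs along world -y. The bar is open at (315,175) and the terminal stands at (259,158). Three orange look-alikes are at (265,90), (165,290) and (270,315). Next I'll fit exact poses.

```bash
cat >> h.py <<'E'
np.set_printoptions(precision=4,suppress=True)
def merged(*ps):
    w=np.concatenate([cloud(p).reshape(-1,3) for p in ps]); return w[~np.isnan(w[:,0])]
def box(w,lo,hi): return w[((w>lo)&(w<hi)).all(1)]
def rect(q):
    r=cv2.minAreaRect((q[:,:2]*1000).astype(np.float32)); return r, cv2.boxPoints(r)
E
python3 - <<'E'
from h import *
a=capture("top"); b=capture("side")
for n,w in(("top",merged(a)),("side",merged(b))):
    print(n)
    q=box(w,[.36,-.12,.040],[.56,-.05,.052]); print("stop",len(q),np.median(q[:,2]),*rect(q))
    # inner edge of stop : max y per x bin
    for lo,hi in((.36,.47),(.47,.60)):
        q=box(w,[lo,-.075,.026],[hi,.03,.035]); 
        if len(q)>20: print("rail",len(q),*rect(q)); 
    q=box(w,[.38,.06,.19],[.57,.24,.215]); print("unit top",len(q),np.median(q[:,2]),*rect(q))
    q=box(w,[.38,.06,.06],[.57,.24,.198]); print("unit mid",len(q),*rect(q))
    q=box(w,[.38,.06,.031],[.57,.24,.039]); print("unit base",len(q),*rect(q))
    q=box(w,[.575,.02,.028],[.66,.20,.04]); print("bar",len(q),*rect(q))
    q=box(w,[.63,.2,.025],[.70,.28,.034]); print("term",len(q),q.mean(0),*rect(q)[:1])
for n,p in(("top",a),("side",b)):
    for l in("bar_end","bar_pivot"):
        for m in search_frame(l,p)[:2]:
            u,v=m["xy"]; h=.032 if l=="bar_end" else .034
            d=p["R"].T@np.array([(u-p["cx"])/p["fx"],(v-p["cy"])/p["fy"],1]); c=-p["R"].T@p["t"]
            print(n,l,m["p"],(c+d*(h-c[2])/d[2]))
f=cv2.resize(a["frame"][140:290,240:440],(800,600),interpolation=cv2.INTER_CUBIC); cv2.imwrite("pics/c.png",f[...,::-1])
E
```

```text
top
stop 461 0.044345495478719764 ((465.030517578125, -88.25979614257812), (16.720409393310547, 168.34922790527344), 81.98180389404297) [[ 380.5127  -84.797 ]
 [ 547.2161 -108.2796]
 [ 549.5483  -91.7226]
 [ 382.845   -68.24  ]]
rail 265 ((404.8275451660156, -22.109413146972656), (101.6611099243164, 38.92957305908203), 85.9964370727539) [[381.8613 -71.4569]
 [420.6959 -74.1749]
 [427.7938  27.2381]
 [388.9592  29.9561]]
rail 272 ((557.4752807617188, -18.379154205322266), (123.2895736694336, 32.54121398925781), 63.5825309753418) [[515.4774 -66.3478]
 [544.6206 -80.8257]
 [599.4731  29.5895]
 [570.33    44.0674]]
unit top 1185 0.19686852121177234 ((479.4031677246094, 137.744873046875), (50.1737060546875, 100.05491638183594), 72.65678405761719) [[424.1719 128.7115]
 [519.6779  98.8856]
 [534.6345 146.7782]
 [439.1284 176.6041]]
unit mid 1785 ((480.1943054199219, 139.62847900390625), (76.40895080566406, 116.15464782714844), 72.55693817138672) [[413.3356 120.59  ]
 [524.1489  85.7717]
 [547.053  158.667 ]
 [436.2397 193.4853]]
unit base 511 ((472.977783203125, 131.15475463867188), (188.59
[... 1542 characters left out ...]
392822265625), (136.75946044921875, 166.75250244140625), 25.34737777709961) [[329.9939 180.0397]
 [401.3815  29.3407]
 [524.975   87.8881]
 [453.5873 238.5872]]
bar 243 ((616.442138671875, 95.38748168945312), (168.5672149658203, 27.513315200805664), 68.46739959716797) [[572.7109  22.0352]
 [598.3041  11.937 ]
 [660.1733 168.7397]
 [634.5802 178.838 ]]
term 125 [0.6615 0.2437 0.0302] ((663.6133422851562, 244.23426818847656), (43.3729248046875, 40.957794189453125), 69.94048309326172)
top bar_end 0.9 [0.6204 0.0879 0.032 ]
top bar_end 0.58 [ 0.4523 -0.1794  0.032 ]
top bar_pivot 0.76 [ 0.5326 -0.0388  0.034 ]
side bar_end 0.81 [0.6022 0.0859 0.032 ]
side bar_pivot 0.57 [ 0.4558 -0.0797  0.034 ]
```

View pics/c.png

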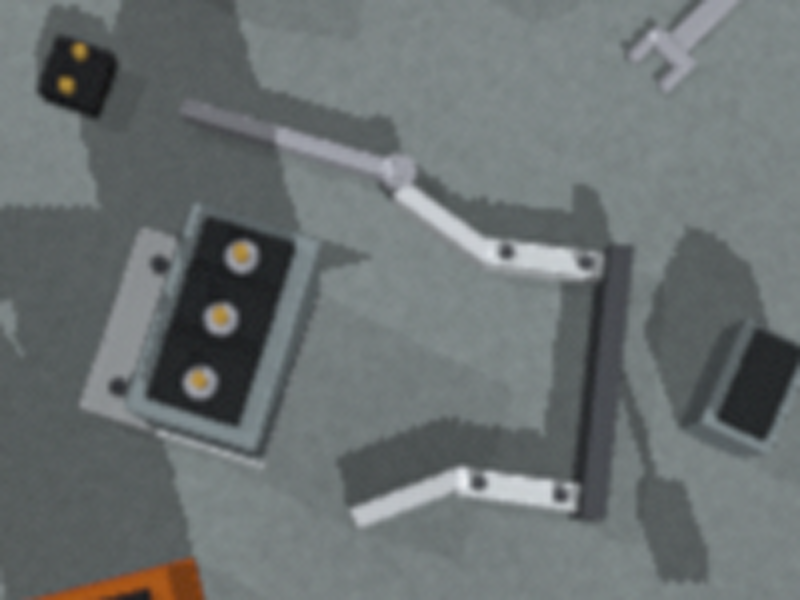

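The picture agrees with the fits. Nest home is near (474,-18) mm with its x axis along (-0.136,-0.991). The unit's origin is near (486,162) mm, askew by -0.17 rad in the nest frame. I'll lift, then move behind the unit and turn by -90°.

Request:
drive_tool:
  rows:
    - [80, 0, 0, 39, 0, 0, 0]
    - [80, 0, 0, 39, 0, 0, 0]
    - [80, 23.5, -24.6, 0, 0, 0, -0.1125]
    - [80, 23.5, -24.6, 0, 0, 0, -0.1125]
    - [80, 23.5, -24.6, 0, 0, 0, -0.1125]

```text
time_s: 1.82
tcp_pos: [0.2553, 0.5228, 0.3203]
ee_rot: [[0.801, -0.598, 0.0], [-0.598, -0.801, 0.002], [-0.001, -0.001, -1.0]]
wrist_force: [0.4, 0.8, -0.6]
gripper_width: 0.81
gripper_force: 0.0
```

Request:
drive_tool:
  rows:
    - [80, 23.5, -24.6, 0, 0, 0, -0.1125]
    - [80, 23.5, -24.6, 0, 0, 0, -0.1125]
    - [80, 23.5, -24.6, 0, 0, 0, -0.1125]
    - [80, 23.5, -24.6, 0, 0, 0, -0.1125]
    - [80, 23.5, -24.6, 0, 0, 0, -0.1125]

```text
time_s: 2.23
tcp_pos: [0.3734, 0.3989, 0.3198]
ee_rot: [[0.358, -0.934, 0.0], [-0.934, -0.358, 0.001], [-0.0, -0.0, -1.0]]
wrist_force: [0.1, 0.2, 0.5]
gripper_width: 0.799
gripper_force: 0.0
```

Request:
drive_tool:
  rows:
    - [80, 23.5, -24.6, 0, 0, 0, -0.1125]
    - [80, 23.5, -24.6, 0, 0, 0, -0.1125]
    - [80, 23.5, -24.6, 0, 0, 0, -0.1125]
    - [80, 23.5, -24.6, 0, 0, 0, -0.1125]
    - [80, 0, 0, 0, 0, 0, 0]

```text
time_s: 2.65
tcp_pos: [0.4693, 0.2983, 0.3195]
ee_rot: [[-0.088, -0.996, 0.0], [-0.996, 0.088, -0.001], [0.001, -0.001, -1.0]]
wrist_force: [-0.1, 0.6, 0.4]
gripper_width: 0.803
gripper_force: 0.0
```

Request:
drive_tool:
  rows:
    - [80, 23, -23, 0, 0, 0, -0.1125]
    - [80, 23, -23, 0, 0, 0, -0.1125]
    - [80, 0, 0, 0, 0, 0, 0]

```text
time_s: 2.9
tcp_pos: [0.5149, 0.2531, 0.3193]
ee_rot: [[-0.306, -0.952, 0.0], [-0.952, 0.306, -0.001], [0.001, -0.001, -1.0]]
wrist_force: [0.5, 0.3, 0.6]
gripper_width: 0.802
gripper_force: 0.0
```

```bash
cat >> h.py <<'E'
NX=np.array([-.136,-.9907]); NY=np.array([.9907,-.136]); N0=np.array([474.,-18.5])
def nest(p): d=np.asarray(p)[...,:2]-N0; return np.stack([d@NX,d@NY],-1)
E
python3 - <<'E'
from h import *
a=capture("top"); b=capture("side")
for n,w in(("top",merged(a)),("side",merged(b))):
    w=w[w[:,2]<.06]; e=nest(w*1000); z=w[:,2]
    for s in(-1,1):
        m=(e[:,0]>-2)&(e[:,0]<58)&(abs(e[:,1]*s-70)<25)&(z>.025)&(z<.034)
        q=e[m]; print(n,"rail",s,len(q))
        for lo in range(0,60,20):
            k=q[(q[:,0]>=lo)&(q[:,0]<lo+20)]; print(lo,np.percentile(k[:,1]*s,[3,50,97]),end=" ")
        print()
    m=(e[:,0]>50)&(e[:,0]<90)&(abs(e[:,1])<90)&(z>.041); q=e[m]
    for lo in range(-80,80,40):
        k=q[(q[:,1]>=lo)&(q[:,1]<lo+40)]; print("stop",lo,np.percentile(k[:,0],[3,50,97]))
# project pivot
P=N0-74*NX+115*NY; print("pivot",P, a["R"]@np.r_[P,34]+a["t"]*1000)
c=a["R"]@np.r_[P,34]+a["t"]*1000; print(a["fx"]*c[0]/c[2]+a["cx"],a["fy"]*c[1]/c[2]+a["cy"])
E
```

```text
top rail -1 158
0 [63.8859 71.675  79.3219] 20 [64.2991 71.4885 79.0407] 40 [64.4006 71.7844 79.4863] 
top rail 1 148
0 [65.6304 73.1664 80.1985] 20 [65.0097 72.6569 80.3097] 40 [65.0575 71.292  80.4281] 
stop -80 [62.7877 70.1648 77.6238]
stop -40 [62.7837 70.1898 77.4875]
stop 0 [63.0565 69.8188 77.9802]
stop 40 [62.6947 70.0661 77.4641]
side rail -1 138
0 [65.6844 74.2001 81.1194] 20 [66.2372 73.5874 81.3427] 40 [65.6215 76.0605 81.3069] 
side rail 1 128
0 [63.4199 69.7197 78.0745] 20 [63.4803 70.8473 79.319 ] 40 [63.5252 69.2693 78.0623] 
stop -80 [61.495  69.9073 77.2234]
stop -40 [62.1814 70.0004 76.9624]
stop 0 [61.3913 70.1845 77.4172]
stop 40 [61.6877 70.5211 77.4042]
pivot [597.9945  39.1718] [ 55.0474 -54.1442 951.9842]
338.3592521792634 182.1873242235119
```

Request:
drive_tool:
  rows:
    - [80, 0, 0, -40, 0, 0, 0]
    - [80, 0, 0, -40, 0, 0, 0]
    - [80, 0, 0, -40, 0, 0, 0]
    - [80, 0, 0, -40, 0, 0, 0]
    - [80, 0, 0, -40, 0, 0, 0]

```text
time_s: 3.42
tcp_pos: [0.5116, 0.257, 0.1185]
ee_rot: [[-0.296, -0.955, 0.001], [-0.955, 0.296, 0.001], [-0.001, -0.001, -1.0]]
wrist_force: [-0.2, 1.3, -0.6]
gripper_width: 0.798
gripper_force: 0.0
```

Request:
drive_tool:
  rows:
    - [80, 0, 0, -40, 0, 0, 0]
    - [80, 0, 0, -30, 0, 0, 0]
    - [80, 0, 0, -21, 0, 0, 0]
    - [80, 0, 0, 0, 0, 0, 0]

```text
time_s: 3.75
tcp_pos: [0.5091, 0.2548, 0.0239]
ee_rot: [[-0.298, -0.955, -0.008], [-0.955, 0.298, -0.006], [0.008, 0.006, -1.0]]
wrist_force: [-1.4, -0.3, -0.2]
gripper_width: 0.801
gripper_force: 0.0
```

Request:
drive_tool:
  rows:
    - [80, -1.8, -5.7, 1, 0, 0, 0]
    - [80, -1.8, -5.7, 1, 0, 0, 0]
    - [80, -1.5, -4.8, 0, 0, 0, 0]
    - [80, -0.9, -2.9, 0, 0, 0, 0]
    - [80, 0, 0, 0, 0, 0, 0]

```text
time_s: 4.17
tcp_pos: [0.5067, 0.2364, 0.0321]
ee_rot: [[-0.3, -0.954, 0.002], [-0.954, 0.3, 0.002], [-0.002, -0.001, -1.0]]
wrist_force: [0.3, 0.6, -1.1]
gripper_width: 0.8
gripper_force: 0.0
```

Request:
drive_tool:
  rows:
    - [80, -0.9, -2.9, 0, 0, 0, 0]
    - [80, -0.9, -2.9, 0, 0, 0, 0]
    - [80, -0.9, -2.9, 0, 0, 0, 0]
    - [80, 0, 0, 0, 0, 0, 0]

```text
time_s: 4.5
tcp_pos: [0.5044, 0.2286, 0.031]
ee_rot: [[-0.3, -0.954, 0.002], [-0.954, 0.3, 0.002], [-0.002, -0.001, -1.0]]
wrist_force: [0.0, 1.8, 0.8]
gripper_width: 0.8
gripper_force: 1.0
```

Request:
drive_tool:
  rows:
    - [80, -0.5, -3, -1, 0, 0, 0.004]
    - [80, -0.5, -3.5, -1, 0, 0, 0.006]
    - [80, -0.5, -4, -1, 0, 0, 0.0075]
    - [80, -0.5, -4, -1, 0, 0, 0.0075]
    - [80, -0.5, -4, 0, 0, 0, 0.0075]

```text
time_s: 4.92
tcp_pos: [0.5052, 0.2143, 0.0288]
ee_rot: [[-0.266, -0.964, 0.01], [-0.964, 0.266, 0.008], [-0.011, -0.007, -1.0]]
wrist_force: [0.1, 11.2, 6.1]
gripper_width: 0.798
gripper_force: 4.8
```

Request:
drive_tool:
  rows:
    - [80, -0.5, -4, 0, 0, 0, 0.0075]
    - [80, -0.5, -4, 0, 0, 0, 0.0075]
    - [80, -0.5, -4, 0, 0, 0, 0.0075]
    - [80, -0.5, -4, 0, 0, 0, 0.0075]
    - [80, 0, 0, 0, 0, 0, 0]

```text
time_s: 5.33
tcp_pos: [0.5029, 0.1972, 0.0288]
ee_rot: [[-0.237, -0.972, 0.009], [-0.972, 0.237, 0.007], [-0.009, -0.007, -1.0]]
wrist_force: [1.0, 6.7, 5.2]
gripper_width: 0.802
gripper_force: 3.6
```

```bash
cat >> h.py <<'E'
def unit_pose(p,c):
    """housing rectangle (z .06-.198) near xy c (m) -> nest pose of unit origin, mm/rad"""
    w=merged(p); q=box(w,[c[0]-.1,c[1]-.1,.06],[c[0]+.1,c[1]+.1,.198])
    q=q[(nest(q*1000)[:,0]>nest(np.array(c)*1000)[0]-20)]
    r,_=rect(q); ang=np.radians(r[2]); d=np.array([np.cos(ang),np.sin(ang)])
    s=r[1]
    if s[0]>s[1]: d=np.array([-d[1],d[0]]); s=s[::-1]
    if d@NX<0: d=-d
    o=np.array(r[0])-24*d; return nest(o), np.arctan2(d@NY,d@NX), s
E
cat > look.py <<'E'
from h import *
import sys
c=[float(sys.argv[1])/1000,float(sys.argv[2])/1000]
for n in("top","side"):
    p=capture(n); print(n,*unit_pose(p,c))
    if len(sys.argv)>3 and n==sys.argv[3]: save(p,sys.argv[4])
s=sense(); print(nest(s["tcp_pos"]*1000),np.arctan2(s["ee_rot"][:2,0]@NY,s["ee_rot"][:2,0]@NX),s["tcp_pos"],s["wrist_force"],s["time_s"])
E
python3 look.py 480 125 top d
```

```text
top [-149.7579   -6.8965] -0.10074010957447777 (76.67853546142578, 116.13845825195312)
side [-145.4927   -9.3697] -0.08463637393693203 (73.62010955810547, 117.87870025634766)
[-217.5946   -0.6776] -0.10232092388781405 [0.5029 0.1972 0.0287] [0.9453 6.9956 5.1382] 5.4333
```

View pics/d.png

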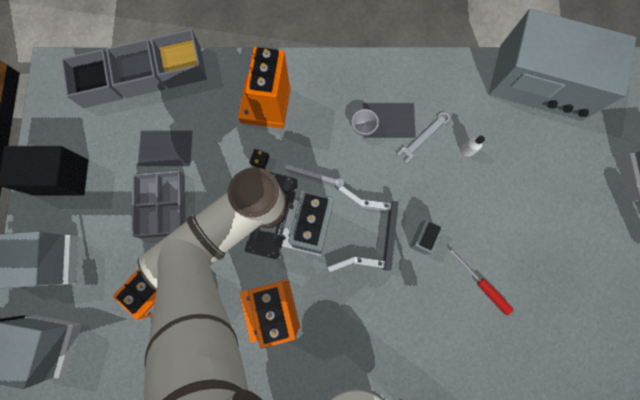

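Request:
drive_tool:
  rows:
    - [80, -0.3, -4, 0, 0, 0, 0.0075]
    - [80, -0.3, -4, 0, 0, 0, 0.0075]
    - [80, -0.3, -4, 0, 0, 0, 0.0075]
    - [80, -0.3, -4, 0, 0, 0, 0.0075]
    - [80, -0.3, -4, 0, 0, 0, 0.0075]

```text
time_s: 5.85
tcp_pos: [0.5014, 0.1778, 0.0287]
ee_rot: [[-0.201, -0.98, 0.009], [-0.98, 0.201, 0.007], [-0.009, -0.007, -1.0]]
wrist_force: [0.5, 10.5, 5.0]
gripper_width: 0.8
gripper_force: 5.1
```

Request:
drive_tool:
  rows:
    - [80, -0.3, -4, 0, 0, 0, 0.0075]
    - [80, -0.3, -4, 0, 0, 0, 0.0075]
    - [80, -0.3, -4, 0, 0, 0, 0.0075]
    - [80, -0.3, -4, 0, 0, 0, 0.0075]
    - [80, -0.3, -4, 0, 0, 0, 0.0075]

```text
time_s: 6.27
tcp_pos: [0.5, 0.1576, 0.0287]
ee_rot: [[-0.164, -0.986, 0.009], [-0.986, 0.164, 0.007], [-0.008, -0.008, -1.0]]
wrist_force: [-1.4, 11.6, 6.4]
gripper_width: 0.802
gripper_force: 5.2
```

Request:
drive_tool:
  rows:
    - [80, -0.3, -4, 0, 0, 0, 0.0075]
    - [80, -0.3, -4, 0, 0, 0, 0.0075]
    - [80, -0.3, -4, 0, 0, 0, 0.0075]
    - [80, 0, 0, 0, 0, 0, 0]

```text
time_s: 6.6
tcp_pos: [0.4989, 0.1446, 0.0286]
ee_rot: [[-0.141, -0.99, 0.008], [-0.99, 0.141, 0.005], [-0.007, -0.008, -1.0]]
wrist_force: [0.3, 6.7, 5.2]
gripper_width: 0.802
gripper_force: 3.6
```

```bash
python3 look.py 480 65 side e
```

```text
top [-92.9502   2.937 ] 0.00033684064811722 (69.14148712158203, 116.33319091796875)
side [-92.2144   1.5593] -0.009888233199187638 (69.51969146728516, 118.53449249267578)
[-165.0011    2.4863] -0.004894119176263493 [0.4989 0.1446 0.0285] [0.3824 7.2568 4.9838] 6.7
```

View pics/e.png

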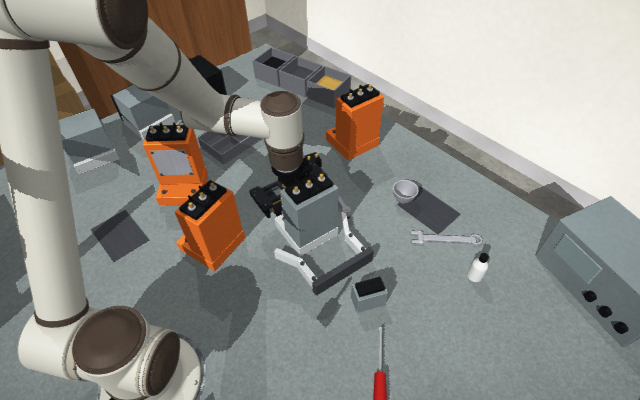

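Request:
drive_tool:
  rows:
    - [80, -0.9, -3.9, 0, 0, 0, 0.001]
    - [80, -0.9, -3.9, 0, 0, 0, 0.001]
    - [80, -0.9, -3.9, 0, 0, 0, 0]
    - [80, -0.9, -3.9, 0, 0, 0, 0]
    - [80, -0.9, -3.9, 0, 0, 0, 0]

```text
time_s: 7.12
tcp_pos: [0.4953, 0.1257, 0.0285]
ee_rot: [[-0.139, -0.99, 0.01], [-0.99, 0.139, 0.006], [-0.007, -0.009, -1.0]]
wrist_force: [2.3, 8.8, 4.2]
gripper_width: 0.801
gripper_force: 4.5
```

Request:
drive_tool:
  rows:
    - [80, -0.55, -4, 0, 0, 0, 0]
    - [80, -0.55, -4, 0, 0, 0, 0]
    - [80, -0.55, -4, 0, 0, 0, 0]
    - [80, -0.55, -4, 0, 0, 0, 0]
    - [80, 0, 0, 0, 0, 0, 0]

```text
time_s: 7.53
tcp_pos: [0.4926, 0.1088, 0.0284]
ee_rot: [[-0.139, -0.99, 0.009], [-0.99, 0.139, 0.005], [-0.006, -0.008, -1.0]]
wrist_force: [1.4, 6.4, 5.0]
gripper_width: 0.799
gripper_force: 3.1
```

```bash
python3 look.py 478 28
```

```text
top [-56.2818   1.9835] 0.0004245918060352609 (68.52808380126953, 116.377685546875)
side [-55.8304   0.8466] -0.007385793880894573 (68.61640930175781, 118.07775115966797)
[-128.6073    1.1553] -0.002677752183058104 [0.4926 0.1088 0.0283] [2.0763 6.4673 4.4634] 7.6333
```

Request:
drive_tool:
  rows:
    - [80, -0.7, -4, 0, 0, 0, 0]
    - [80, -0.7, -4, 0, 0, 0, 0]
    - [80, -0.7, -4, 0, 0, 0, 0]
    - [80, -0.7, -4, 0, 0, 0, 0]
    - [80, -0.6, -4, 0, 0, 0, 0]

```text
time_s: 8.05
tcp_pos: [0.4896, 0.0893, 0.0284]
ee_rot: [[-0.139, -0.99, 0.01], [-0.99, 0.139, 0.005], [-0.007, -0.009, -1.0]]
wrist_force: [1.4, 9.2, 4.6]
gripper_width: 0.8
gripper_force: 4.7
```

Request:
drive_tool:
  rows:
    - [80, -0.55, -4, 0, 0, 0, 0]
    - [80, -0.55, -4, 0, 0, 0, 0]
    - [80, -0.55, -4, 0, 0, 0, 0]
    - [80, -0.55, -4, 0, 0, 0, 0]
    - [80, -0.55, -4, 0, 0, 0, 0]

```text
time_s: 8.47
tcp_pos: [0.4868, 0.0692, 0.0284]
ee_rot: [[-0.139, -0.99, 0.01], [-0.99, 0.139, 0.005], [-0.006, -0.009, -1.0]]
wrist_force: [1.6, 9.5, 4.6]
gripper_width: 0.799
gripper_force: 4.9
```

Request:
drive_tool:
  rows:
    - [80, -0.55, -4, 0, 0, 0, 0]
    - [80, -0.55, -4, 0, 0, 0, 0]
    - [80, -0.4, -3, 0, 0, 0, 0]
    - [80, 0, 0, 0, 0, 0, 0]

```text
time_s: 8.8
tcp_pos: [0.4851, 0.0574, 0.0283]
ee_rot: [[-0.139, -0.99, 0.009], [-0.99, 0.139, 0.004], [-0.005, -0.008, -1.0]]
wrist_force: [2.0, 7.6, 4.6]
gripper_width: 0.802
gripper_force: 3.3
```

```bash
python3 look.py 474 -18
```

```text
top [-7.2322  1.5495] -0.0008744981737054537 (74.20101165771484, 116.26141357421875)
side [-6.3807 -0.4027] -0.004298923861383753 (74.42742919921875, 117.01114654541016)
[-76.7577   0.6672] -0.0028687895768687724 [0.4851 0.0575 0.0283] [2.4441 6.8214 5.4978] 8.9
```

Request:
drive_tool:
  rows:
    - [80, -0.3, -2, 0, 0, 0, 0]
    - [80, -0.3, -2, 0, 0, 0, 0]
    - [80, -0.15, -1, 0, 0, 0, 0]
    - [80, -0.15, -1, 0, 0, 0, 0]
    - [80, 0, 0, 0, 0, 0, 0]

```text
time_s: 9.32
tcp_pos: [0.4843, 0.0519, 0.0283]
ee_rot: [[-0.139, -0.99, 0.009], [-0.99, 0.139, 0.004], [-0.005, -0.009, -1.0]]
wrist_force: [2.4, 8.1, 5.2]
gripper_width: 0.798
gripper_force: 4.2
```

Request:
drive_tool:
  rows:
    - [80, -0.15, -1, 0, 0, 0, 0]
    - [80, 0, 0, 0, 0, 0, 0]

```text
time_s: 9.48
tcp_pos: [0.4842, 0.0509, 0.0283]
ee_rot: [[-0.139, -0.99, 0.009], [-0.99, 0.139, 0.004], [-0.005, -0.009, -1.0]]
wrist_force: [1.3, 8.7, 5.0]
gripper_width: 0.799
gripper_force: 4.4
```

Request:
drive_tool:
  rows:
    - [80, -0.15, -1, 0, 0, 0, 0]
    - [80, 0, 0, 0, 0, 0, 0]

```text
time_s: 9.65
tcp_pos: [0.4841, 0.0499, 0.0283]
ee_rot: [[-0.139, -0.99, 0.009], [-0.99, 0.139, 0.004], [-0.005, -0.009, -1.0]]
wrist_force: [1.4, 8.7, 4.7]
gripper_width: 0.8
gripper_force: 4.4
```

Not at the stop yet, since the force is steady at 8.7 N. I'll keep pushing 1 mm at a time.

Request:
drive_tool:
  rows:
    - [80, -0.15, -1, 0, 0, 0, 0]
    - [80, 0, 0, 0, 0, 0, 0]

```text
time_s: 9.82
tcp_pos: [0.4839, 0.0489, 0.0283]
ee_rot: [[-0.139, -0.99, 0.009], [-0.99, 0.139, 0.004], [-0.005, -0.009, -1.0]]
wrist_force: [1.7, 8.9, 4.7]
gripper_width: 0.798
gripper_force: 4.5
```

Request:
drive_tool:
  rows:
    - [80, -0.15, -1, 0, 0, 0, 0]
    - [80, 0, 0, 0, 0, 0, 0]

```text
time_s: 9.98
tcp_pos: [0.4839, 0.0485, 0.0283]
ee_rot: [[-0.139, -0.99, 0.01], [-0.99, 0.139, 0.005], [-0.006, -0.009, -1.0]]
wrist_force: [1.0, 12.8, 5.1]
gripper_width: 0.802
gripper_force: 5.9
```

Request:
drive_tool:
  rows:
    - [80, -0.15, -1, 0, 0, 0, 0]
    - [80, 0, 0, 0, 0, 0, 0]

```text
time_s: 10.15
tcp_pos: [0.4839, 0.0484, 0.0283]
ee_rot: [[-0.139, -0.99, 0.011], [-0.99, 0.139, 0.006], [-0.007, -0.01, -1.0]]
wrist_force: [0.1, 16.9, 3.6]
gripper_width: 0.8
gripper_force: 8.2
```

Request:
drive_tool:
  rows:
    - [80, -0.15, -1, 0, 0, 0, 0]
    - [80, 0, 0, 0, 0, 0, 0]

```text
time_s: 10.32
tcp_pos: [0.4839, 0.0483, 0.0283]
ee_rot: [[-0.139, -0.99, 0.011], [-0.99, 0.139, 0.007], [-0.009, -0.01, -1.0]]
wrist_force: [-1.5, 21.0, 5.4]
gripper_width: 0.802
gripper_force: 10.5
```

```bash
python3 look.py 474 -18
```

```text
top [0.7898 1.9743] -0.014971142455712851 (76.31847381591797, 117.4586181640625)
side [1.5363 0.2676] -0.0036700183699615954 (75.17700958251953, 117.83453369140625)
[-67.5088   0.7459] -0.003172950847256555 [0.4839 0.0483 0.0283] [-2.2902 20.8857  4.6541] 10.4167
```

The unit is home: TCP motion stopped and the force rose to 21 N with the heading square. I'll back off, lift, shut the fingers and go round to the outside of the bar.

Request:
drive_tool:
  rows:
    - [80, 0.4, 3, 0, 0, 0, 0]
    - [80, 0.7, 5, 0, 0, 0, 0]
    - [80, 1.4, 10, 0, 0, 0, 0]
    - [80, 1.9, 14, 0, 0, 0, 0]
    - [80, 1.9, 14, 0, 0, 0, 0]

```text
time_s: 10.83
tcp_pos: [0.485, 0.0892, 0.0262]
ee_rot: [[-0.142, -0.99, -0.002], [-0.99, 0.142, -0.001], [0.001, 0.001, -1.0]]
wrist_force: [0.8, 0.2, 0.0]
gripper_width: 0.797
gripper_force: 0.0
```

Request:
drive_tool:
  rows:
    - [0, 0, 0, 30, 0, 0, 0]
    - [0, 0, 0, 40, 0, 0, 0]
    - [0, 0, 0, 0, 0, 0, 0]
    - [0, 0, 0, 0, 0, 0, 0]

```text
time_s: 11.17
tcp_pos: [0.4868, 0.0902, 0.0985]
ee_rot: [[-0.141, -0.99, 0.004], [-0.99, 0.141, 0.002], [-0.003, -0.004, -1.0]]
wrist_force: [-0.3, -1.2, -0.5]
gripper_width: 0.586
gripper_force: 0.0
```

```bash
python3 look.py 474 -18 top f; python3 - <<'E'
from h import *
for n in("top","side"):
    w=merged(capture(n)); w=w[(w[:,2]>.024)&(w[:,2]<.037)]; e=nest(w*1000)
    q=e[(e[:,0]<-88)&(e[:,0]>-225)&(e[:,1]>90)&(e[:,1]<165)]
    d=q-[-74,115]; L=np.hypot(*d.T); print(len(q),L.max()); 
    if len(q)>10:
        v,x0=np.polyfit(q[:,0],q[:,1],1); print("slope",v,"at pivot",np.polyval([v,x0],-74),"theta",np.pi/2-np.arctan(v))
    q=e[(e[:,0]<-55)&(e[:,0]>-64)&(abs(e[:,1])<62)]; print("back edge pts",len(q))
E
```

```text
top [0.5388 1.7437] -0.009229766619665463 (76.64850616455078, 116.51094055175781)
side [ 1.7381 -0.4622] -0.00502237157150388 (74.4587173461914, 116.60807037353516)
[-108.0756   -3.8336] -0.0058823398939328074 [0.4849 0.0891 0.0961] [ 0.3122 -0.3155  0.7566] 11.2667
76 142.12378530078936
slope -0.09501007114636197 at pivot 123.95985162190098 theta 1.6655220538411382
back edge pts 38
104 127.8591090692524
slope -0.15372598082800817 at pivot 113.71072901087734 theta 1.7233282586191865
back edge pts 16
```

View pics/f.png

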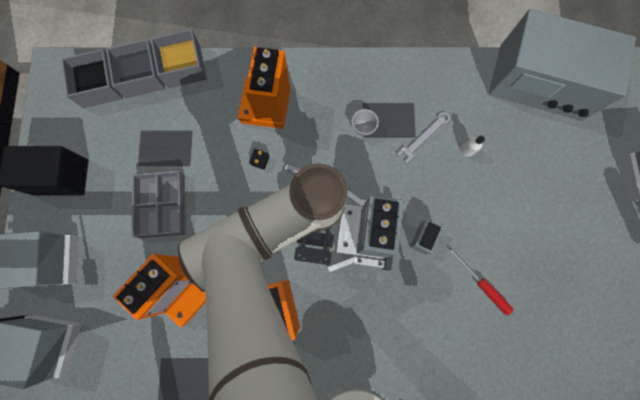

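The unit sits in the nest at px (380,222). The bar is still at θ≈1.72, and its free end shows at (292,168). I'll move to the outside of the bar.

Request:
drive_tool:
  rows:
    - [0, 34, 4, 5, 0, 0, 0]
    - [0, 34, 4, 5, 0, 0, 0]
    - [0, 34, 4, 0, 0, 0, 0]
    - [0, 34, 3, 0, 0, 0, 0]
    - [0, 34, 2, 0, 0, 0, 0]

```text
time_s: 11.78
tcp_pos: [0.6564, 0.106, 0.1048]
ee_rot: [[-0.142, -0.99, -0.003], [-0.99, 0.142, -0.001], [0.001, 0.003, -1.0]]
wrist_force: [0.6, -0.1, 0.3]
gripper_width: 0.04
gripper_force: 0.0
```

Request:
drive_tool:
  rows:
    - [0, 0, 0, 0, 0, 0, 0]
    - [0, 0, 0, 0, 0, 0, 0]

```text
time_s: 11.95
tcp_pos: [0.6558, 0.1056, 0.1035]
ee_rot: [[-0.143, -0.99, -0.004], [-0.99, 0.143, -0.001], [0.002, 0.004, -1.0]]
wrist_force: [-0.2, -0.2, 0.0]
gripper_width: 0.008
gripper_force: 0.0
```

```bash
python3 look.py 474 -18 side g; python3 - <<'E'
from h import *
p=cv2.imread("pics/g.png")[60:310,180:480]; cv2.imwrite("pics/g2.png",cv2.resize(p,(720,600)))
E
```

```text
top [0.5062 1.6655] -0.007976483010674138 (76.34046173095703, 116.40303039550781)
side [ 2.0501 -0.0161] -0.002583315487154637 (74.59467315673828, 117.60230255126953)
[-147.4705  161.5527] -0.0060765851849288914 [0.6541 0.1056 0.1048] [-0.7395 -0.07   -0.0305] 12.05
```

View pics/g2.png

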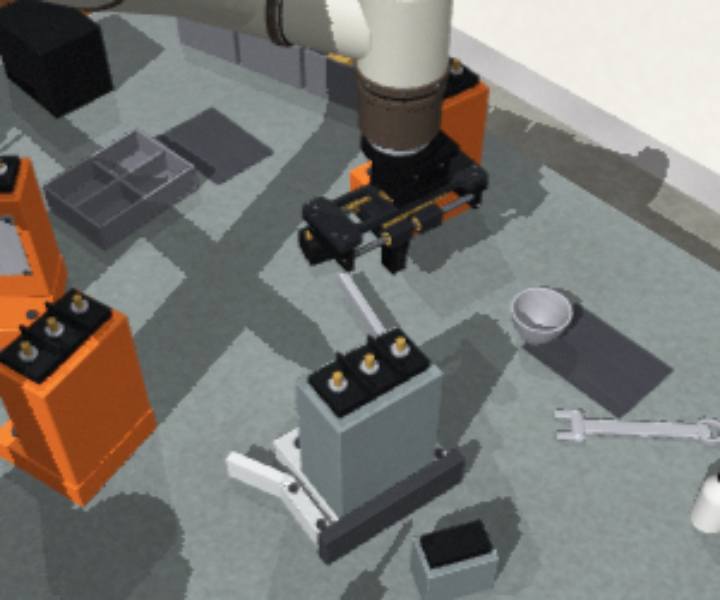

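Request:
drive_tool:
  rows:
    - [0, 3, 0, -30, 0, 0, 0]
    - [0, 0, 0, -30, 0, 0, 0]
    - [0, 0, 0, -16, 0, 0, 0]
    - [0, 0, 0, 0, 0, 0, 0]
    - [0, 0, 0, 0, 0, 0, 0]

```text
time_s: 12.47
tcp_pos: [0.6573, 0.1059, 0.0301]
ee_rot: [[-0.141, -0.99, -0.002], [-0.99, 0.141, -0.001], [0.002, 0.002, -1.0]]
wrist_force: [0.2, 0.8, 2.0]
gripper_width: 0.005
gripper_force: 0.0
```

```bash
python3 - <<'E'
from h import *
prev=None
for t in [1.85,1.72,1.5,1.3,1.1,.9,.7,.5,.35,.2,.1,0]:
    d=6+9.5*abs(np.cos(t))+15*abs(np.sin(t))
    c=np.array([-74,115])+80*np.array([-np.sin(t),-np.cos(t)])+d*np.array([-np.cos(t),np.sin(t)])
    w=N0+c[0]*NX+c[1]*NY
    print(t,c,w,None if prev is None else w-prev); prev=w
E
```

```text
1.85 [-144.5532  159.1923] [651.3711 103.0587] None
1.72 [-149.8044  148.8904] [641.8791 109.6621] [-9.4919  6.6034]
1.5 [-155.33    130.9213] [624.8286 117.5801] [-17.0506   7.918 ]
1.3 [-157.2357  115.7567] [610.0643 121.5305] [-14.7643   3.9504]
1.1 [-156.0365   99.8137] [594.1064 122.5107] [-15.9579   0.9802]
0.9 [-151.3705   83.801 ] [577.608  120.0658] [-16.4984  -2.4449]
0.7 [-143.0747   68.5841] [561.4044 113.9167] [-16.2036  -6.1491]
0.5 [-131.247    55.1147] [546.4517 104.0308] [-14.9527  -9.8858]
0.35 [-120.2827   46.7313] [536.6551  94.3086] [-9.7966 -9.7222]
0.2 [-107.8196   40.2285] [528.5178  82.8458] [ -8.1373 -11.4628]
0.1 [-98.852   37.0918] [524.1908  74.3882] [-4.327  -8.4576]
0 [-89.5  35. ] [520.8465  65.4077] [-3.3443 -8.9806]
```

Request:
drive_tool:
  rows:
    - [0, -5, 1.2, -2, 0, 0, 0]
    - [0, -5, 1.2, -1, 0, 0, 0]
    - [0, -5, 1.3, 0, 0, 0, 0]
    - [0, -5.7, 2.6, 0, 0, 0, 0]
    - [0, -5.7, 2.6, 0, 0, 0, 0]

```text
time_s: 12.88
tcp_pos: [0.6322, 0.1152, 0.0287]
ee_rot: [[-0.141, -0.99, 0.002], [-0.99, 0.141, 0.0], [-0.001, -0.002, -1.0]]
wrist_force: [1.0, -0.7, -0.1]
gripper_width: 0.005
gripper_force: 0.8
```

Request:
drive_tool:
  rows:
    - [0, -5.7, 2.6, 0, 0, 0, 0]
    - [0, -4.9, 1.3, 0, 0, 0, 0]
    - [0, -4.9, 1.3, 0, 0, 0, 0]
    - [0, -4.9, 1.3, 0, 0, 0, 0]
    - [0, -5.3, 0.3, 0, 0, 0, 0]

```text
time_s: 13.3
tcp_pos: [0.6065, 0.1222, 0.0278]
ee_rot: [[-0.141, -0.99, 0.001], [-0.99, 0.141, 0.0], [-0.0, -0.001, -1.0]]
wrist_force: [2.0, -1.5, 1.3]
gripper_width: 0.002
gripper_force: 1.0
```

Request:
drive_tool:
  rows:
    - [0, -5.3, 0.3, 0, 0, 0, 0]
    - [0, -5.3, 0.3, 0, 0, 0, 0]
    - [0, -5.5, -0.8, 0, 0, 0, 0]
    - [0, -5.5, -0.8, 0, 0, 0, 0]
    - [0, -5.5, -0.8, 0, 0, 0, 0]

```text
time_s: 13.72
tcp_pos: [0.5789, 0.12, 0.0275]
ee_rot: [[-0.142, -0.99, 0.0], [-0.99, 0.142, 0.0], [-0.0, -0.0, -1.0]]
wrist_force: [2.6, -0.1, 0.7]
gripper_width: 0.005
gripper_force: 0.9
```

```bash
python3 look.py 474 -18 side i; python3 - <<'E'
from h import *
p=cv2.imread("pics/i.png")[60:310,180:480]; cv2.imwrite("pics/i2.png",cv2.resize(p,(720,600)))
E
```

```text
top [0.422  1.5371] -0.005886034713016517 (76.15098571777344, 116.14075469970703)
side [1.8486 0.2829] 0.0004453644625379489 (74.53457641601562, 117.98602294921875)
[-151.1174   84.2031] -0.005846283265800069 [0.578  0.1198 0.0274] [0.2597 0.7534 1.2147] 13.8167
```

View pics/i2.png

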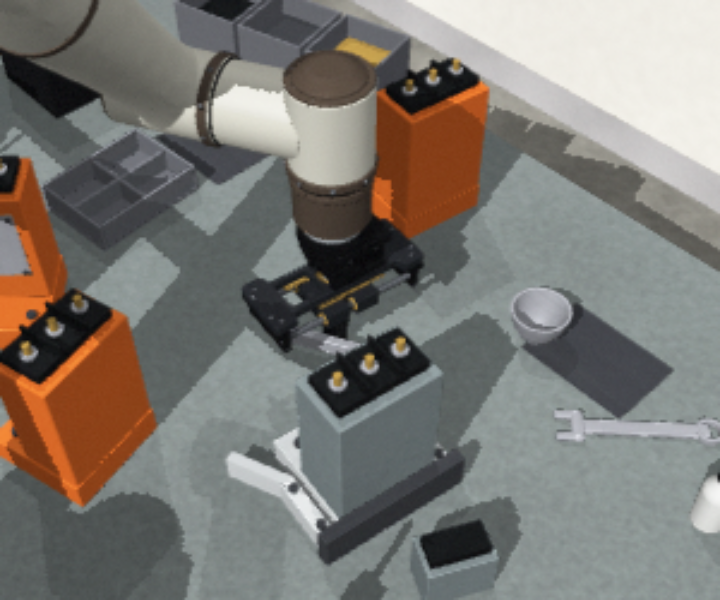

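The bar (crop (325,340)) is swinging shut ahead of the fingers, and the unit hasn't moved. I'll continue the arc.

Request:
drive_tool:
  rows:
    - [0, -5.4, -2, 0, 0, 0, 0]
    - [0, -5.4, -2, 0, 0, 0, 0]
    - [0, -5.4, -2, 0, 0, 0, 0]
    - [0, -5, -3.3, 0, 0, 0, 0]
    - [0, -5, -3.3, 0, 0, 0, 0]

```text
time_s: 14.23
tcp_pos: [0.5528, 0.1072, 0.0276]
ee_rot: [[-0.141, -0.99, 0.0], [-0.99, 0.141, 0.0], [-0.0, -0.0, -1.0]]
wrist_force: [2.5, 0.3, -0.2]
gripper_width: 0.006
gripper_force: 0.8
```

Request:
drive_tool:
  rows:
    - [0, -5, -3.3, 0, 0, 0, 0]
    - [0, -4.9, -4.9, 0, 0, 0, 0]
    - [0, -4.9, -4.9, 0, 0, 0, 0]
    - [0, -4, -5.7, 0, 0, 0, 0]
    - [0, -4, -5.7, 0, 0, 0, 0]

```text
time_s: 14.65
tcp_pos: [0.5299, 0.0824, 0.0276]
ee_rot: [[-0.142, -0.99, 0.0], [-0.99, 0.142, 0.0], [-0.0, -0.0, -1.0]]
wrist_force: [2.5, 0.9, 0.2]
gripper_width: 0.0
gripper_force: 0.8
```

Request:
drive_tool:
  rows:
    - [0, -2.2, -4.2, 0, 0, 0, 0]
    - [0, -2.2, -4.2, 0, 0, 0, 0]
    - [0, -1.3, -3, 0, 0, 0, 0]
    - [0, -1, -2.5, 0, 0, 0, 0]
    - [0, 0, 0, 0, 0, 0, 0]

```text
time_s: 15.07
tcp_pos: [0.523, 0.0683, 0.0274]
ee_rot: [[-0.142, -0.99, -0.001], [-0.99, 0.142, -0.001], [0.001, 0.001, -1.0]]
wrist_force: [-0.0, 0.7, 1.0]
gripper_width: 0.006
gripper_force: 0.0
```

Request:
drive_tool:
  rows:
    - [0, -0.2, -1.5, 0, 0, 0, 0]
    - [0, -0.2, -1.5, 0, 0, 0, 0]
    - [0, 0, 0, 0, 0, 0, 0]

```text
time_s: 15.32
tcp_pos: [0.5227, 0.0657, 0.0273]
ee_rot: [[-0.142, -0.99, -0.001], [-0.99, 0.142, -0.001], [0.001, 0.001, -1.0]]
wrist_force: [0.9, 0.0, -0.4]
gripper_width: 0.002
gripper_force: 0.0
```

Request:
drive_tool:
  rows:
    - [0, -0.2, -1, 0, 0, 0, 0]
    - [0, 0, 0, 0, 0, 0, 0]

```text
time_s: 15.48
tcp_pos: [0.5227, 0.0648, 0.0273]
ee_rot: [[-0.142, -0.99, -0.001], [-0.99, 0.142, -0.0], [0.0, 0.001, -1.0]]
wrist_force: [0.6, -0.2, -1.0]
gripper_width: 0.007
gripper_force: 0.1
```

Request:
drive_tool:
  rows:
    - [0, -0.2, -1, 0, 0, 0, 0]
    - [0, 0, 0, 0, 0, 0, 0]

```text
time_s: 15.65
tcp_pos: [0.5228, 0.0643, 0.0274]
ee_rot: [[-0.142, -0.99, 0.0], [-0.99, 0.142, 0.001], [-0.001, 0.0, -1.0]]
wrist_force: [-0.4, 4.4, -1.0]
gripper_width: 0.004
gripper_force: 1.7
```

Request:
drive_tool:
  rows:
    - [0, -0.2, -1, 0, 0, 0, 0]
    - [0, 0, 0, 0, 0, 0, 0]

```text
time_s: 15.82
tcp_pos: [0.5228, 0.0643, 0.0274]
ee_rot: [[-0.142, -0.99, 0.001], [-0.99, 0.142, 0.002], [-0.002, -0.001, -1.0]]
wrist_force: [-1.5, 7.4, -1.5]
gripper_width: 0.003
gripper_force: 3.6
```

Request:
drive_tool:
  rows:
    - [0, -0.2, -1, 0, 0, 0, 0]
    - [0, 0, 0, 0, 0, 0, 0]

```text
time_s: 15.98
tcp_pos: [0.5228, 0.0641, 0.0275]
ee_rot: [[-0.142, -0.99, 0.002], [-0.99, 0.142, 0.003], [-0.003, -0.001, -1.0]]
wrist_force: [-2.9, 11.7, -1.9]
gripper_width: 0.01
gripper_force: 5.5
```

The bar is hard against its stop: no motion while the force rises. I'll back off, lift and check.

Request:
drive_tool:
  rows:
    - [0, 0.4, 3, 0, 0, 0, 0]
    - [0, 1, 7, 0, 0, 0, 0]
    - [0, 2, 15, 0, 0, 0, 0]
    - [0, 3, 20, 0, 0, 0, 0]
    - [0, 0, 10, 0, 0, 0, 0]

```text
time_s: 16.4
tcp_pos: [0.5301, 0.1191, 0.0278]
ee_rot: [[-0.14, -0.99, 0.002], [-0.99, 0.14, 0.0], [-0.001, -0.002, -1.0]]
wrist_force: [0.4, 0.7, -0.0]
gripper_width: 0.005
gripper_force: 0.0
```

Request:
drive_tool:
  rows:
    - [0, 0, 20, 35, 0, 0, 0]
    - [0, 0, 20, 35, 0, 0, 0]
    - [0, 0, 20, 35, 0, 0, 0]
    - [0, 0, 20, 35, 0, 0, 0]
    - [0, 0, 0, 40, 0, 0, 0]

```text
time_s: 16.82
tcp_pos: [0.5283, 0.1999, 0.2086]
ee_rot: [[-0.138, -0.99, -0.001], [-0.99, 0.138, -0.0], [0.001, 0.001, -1.0]]
wrist_force: [0.8, 0.4, 0.1]
gripper_width: 0.002
gripper_force: 0.0
```

```bash
python3 look.py 474 -18 top j; python3 - <<'E'
from h import *
for n in("top","side"):
    w=merged(capture(n)); w=w[(w[:,2]>.027)&(w[:,2]<.036)]; e=nest(w*1000)
    q=e[(e[:,0]<-66.5)&(e[:,0]>-95)&(e[:,1]>-28)&(e[:,1]<100)]; print(len(q))
    for k in range(-30,100,30):
        s=q[(q[:,1]>=k)&(q[:,1]<k+30)]; print(k,len(s),np.percentile(s[:,0],[3,50,97]) if len(s)>3 else "")
    s=e[(e[:,0]>-66)&(e[:,0]<-40)]; s=s[abs(s[:,1])<40]; print("base back edge",np.percentile(s[s[:,1]<0,0],3),np.percentile(s[s[:,1]>0,0],3))
p=cv2.imread("pics/j.png")[120:300,240:480]; cv2.imwrite("pics/j2.png",cv2.resize(p,(800,600)))
E
```

```text
top [0.5541 1.6635] -0.009335094640778198 (76.65612030029297, 116.36359405517578)
side [1.8703 0.4482] -0.00889274358371586 (74.44683837890625, 117.90846252441406)
[-224.5452   28.0614] -0.002168567125936105 [0.5323 0.2001 0.2153] [-0.6015 -0.2695  0.858 ] 16.9167
240
-30 54 [-77.9808 -72.2497 -66.8452]
0 57 [-78.0532 -72.6964 -67.2709]
30 57 [-77.6218 -72.1825 -66.7309]
60 53 [-77.9721 -72.7907 -67.3007]
90 19 [-77.7411 -72.2789 -66.7489]
base back edge -57.230287600865566 -56.92713405296873
13
-30 13 [-78.9782 -72.7946 -68.2089]
0 0 
30 0 
60 0 
90 0 Traceback (most recent call last):
  File "<stdin>", line 7, in <module>
    return _quantile_unchecked(
        a, q, axis, out, overwrite_input, method, keepdims, weights)
    return _ureduce(a,
                    func=_quantile_ureduce_func,
    ...<5 lines>...
                    overwrite_input=overwrite_input,
                    method=method)
    r = func(a, **kwargs)
    result = _quantile(arr,
                       quantiles=q,
    ...<2 lines>...
                       out=out,
                       weights=wgt)
    slices_having_nans = np.isnan(arr[-1, ...])
                                  ~~~^^^^^^^^^
IndexError: index -1 is out of bounds for axis 0 with size 0
```

The bar lies parallel across the mouth, about 8 mm behind the unit. The unit is home and square, and the arm is clear of everything.

```bash
python3 -c "
from station import finish_job
print(finish_job())"
```

```text
the job is handed in; nothing more can be done
None
```

The unit is home and square against the end stop, the retaining bar is shut behind it, and the job was handed in at about 17 s with the arm clear of everything.

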